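# Set out tape rolls in two dishes

### The arm

A 6-joint arm with a two-finger parallel gripper is mounted at the origin on a cart in front of the work surface, level with it; the furniture and walls round the work are solid. World frame = base frame: x ahead of the robot, y to its left, z up, the work surface at z = 0. Lengths are in mm, angles in degrees, forces in N, time in s.
With the tool pointing down it reaches from about 300 to 850 mm from the base axis. Payload 4.2 kg.
Tool frame: the origin (TCP) lies midway between the tips of the shut fingers; the grasp point (between the pads) lies 19 mm behind it; z points along the fingers, y is the line along which they close (so a half turn about z gives the same grasp; the last joint's range is limited). The gripper opens to 91 mm and grips with 3 to 60 N. Pads are 32 mm wide; open, the fingers measure 118 mm over their backs; the gripper's body (76 mm by 178 mm) begins 60 mm behind the grasp point.
Start: joints at [63.999, 18.312, 89.639, -0, 72.044, -1.146], TCP at [241.689, 521.756, 213.976] pointing down, gripper open.
Joint ranges: [-177.97, 177.97], [-48.28, 115.42], [12.27, 149.76], [-77.06, 257.06], [2.81, 150.46], [-146.56, 146.56]. Speed limits (degrees/s): [147.25, 147.25, 180, 180, 180, 180].

### API

Orientations are given as [roll, pitch, yaw] about the fixed x, y, z axes, in that order (R = Rz(yaw) Ry(pitch) Rx(roll)).
In Python, from workcell import state, grab_frame, camera_model, job_done gives the robot as it stands.
- The arm moves only by the shell command python3 -m pendant 'ROWS' [OPENING] [FORCE]. ROWS is a JSON list of rows, 1 to 8 of them, each an object with the fields trans (a list: dx, dy, dz in shares of 250 mm (1.0 is 250 mm)), r (a list: a rotation vector rx, ry, rz in fractions of the full range, 1 being 45 degrees); a field left out counts as zero; each row shifts and turns the commanded pose from where the row before left it, along the tool's axes as they then stand; what a row does not reach is not made up. A row lasts 1/10 s, in which the tool goes at most 50 mm and 8.59 degrees, less where a joint would pass 70% of its speed; a pose out of reach is approached as far as the arm can. OPENING is the finger opening in mm, set as the command begins (- or left out keeps the last). The fingers move at their own pace and stop on an object; FORCE is the grip in N (left out, the last holds). Time passes only in rows, so rows that do not move let the fingers close. It prints the time, the measured TCP pose, the force, the opening and the grip force at its end. A shift or turn number past 1, either way, is cut back to 1. Input that does not fit is refused with a message, and nothing moves.
- state(): the state, without advancing time (a new reading comes with each control period).
- grab_frame(name): name is "scene" or "top"; returns the picture (480x640x3 uint8, blue, green, red); there is no depth.
- camera_model(name): a dict with "fx", "fy", "cx", "cy" (pixels), "T" (4x4, takes a point from camera to world coordinates). Camera axes: x right, y up, looking along -z (the intrinsics and any distortion apply to the point x, -y, -z); pixel columns grow to the right and rows downward; lengths in mm; the calibration is good to about 2 mm. A picture is of the moment at which its call begins. camera_model takes no time and is no camera call.
- job_done(): hands the job in; it is judged then, once.
The state is a dict: "time_s": time; "qpos": joint angles; "qvel": joint speeds; "effort": joint torques, N m; "ee_pos": TCP position; "ee_rot": TCP orientation; "force": force on the tool from outside, world axes, zero at the start; "torque": the same for the moment, N m; "gripper_width": finger opening in mm; "gripper_force": force on a finger pad.
Only numpy, scipy, OpenCV 4.12 (cv2) and the standard library are available. Lean on these libraries where they do the work, as an engineer would, in place of code of your own. Each camera call takes 0.05 s, during which the arm holds its last target. There are 200 camera calls.

### The job

Pick out the four rolls of plaster tape on the open middle of the trolley (not those in the far left corner) and set them out in the two round white enamel dishes with the dark blue rims: each dish gets one wide roll lying flat and centred on its floor, and one narrow roll lying flat on top of that wide roll, hole over hole. Leave the minute timer and the cotton wool jar standing where they are.

Things in the scene. Friction and masses are not known exactly. Their poses are not given: they have to be found in the camera images.
- wide_roll_1: Wide roll of white plaster tape with a beige core, lying flat: ring of 58 mm outer diameter, 25 mm high, hole 20 mm. Origin: centre of its underside; z up along the hole. Loose, about 40 g. The two wide rolls are alike and interchangeable.
- wide_roll_2: Wide roll of white plaster tape with a beige core, lying flat: ring of 58 mm outer diameter, 25 mm high, hole 20 mm. Origin: centre of its underside; z up along the hole. Loose, about 40 g. The two wide rolls are alike and interchangeable.
- narrow_roll_1: Narrow roll of white plaster tape with a blue core, lying flat: ring of 48 mm outer diameter, 13 mm high, hole 19 mm. Origin: centre of its underside; z up along the hole. Loose, about 32 g. The two narrow rolls are alike and interchangeable.
- narrow_roll_2: Narrow roll of white plaster tape with a blue core, lying flat: ring of 48 mm outer diameter, 13 mm high, hole 19 mm. Origin: centre of its underside; z up along the hole. Loose, about 32 g. The two narrow rolls are alike and interchangeable.
- dish_1: Shallow round white enamel dish with a dark blue rim, standing on the trolley, held fast: 91 mm over the rim, 10 mm high, open above; flat inner floor 4 mm above its underside and 81 mm wide. Origin: centre of its underside; z up. The two dishes are alike and interchangeable. A fixed tubular rail 0.2 m high closes the right end of the trolley (y = -0.15).
- dish_2: Shallow round white enamel dish with a dark blue rim, standing on the trolley, held fast: 91 mm over the rim, 10 mm high, open above; flat inner floor 4 mm above its underside and 81 mm wide. Origin: centre of its underside; z up. The two dishes are alike and interchangeable. A fixed tubular rail 0.2 m high closes the right end of the trolley (y = -0.15).
- wind_timer: Bystander, loose: white round wind-up minute timer with a teal knob on top, 62 mm across, 42 mm high. Origin: centre of its underside; z up. Not to be moved.
- wool_jar: Bystander, loose: low round glass jar full of white cotton wool, 67 mm across, 66 mm high. Origin: centre of its underside; z up. Not to be moved.
There are look-alikes about, which are no part of the job. What is shaped like the wide_roll_2 but red is not meant.

How it is judged:
By the outcome, as a careful person would: the job done as asked, in the order asked, and still so for the second after the job is handed in, with the robot touching nothing.
It also fails if it takes over 96 s, if anything falls off the work surface, if the arm or the gripper's body presses on something with over 40 N, if the wrist force passes 120 N, or if a joint passes its speed limit or range.

## Working session

There is one attempt and no reset: what is moved stays moved. The work goes in short steps, Python scripts to look and compute and a shell command to move; the robot and the scene stay as the last step left them, time stands still between calls to the robot, and variables do not carry over. Pictures are saved under pics/ and viewed, at most 14 in all, crops included, and the job is handed in when it is done.

```bash
ls; mkdir -p pics; python3 - <<'E'
from workcell import *
import cv2
for n in("scene","top"):
    cv2.imwrite(f"pics/{n}0.png",grab_frame(n)); m=camera_model(n); print(n,m)
s=state();print(s["ee_pos"],s["ee_rot"],s["time_s"],s["gripper_width"])
E
```

```text
pics
scene {'fx': 514.386769206953, 'fy': 514.386769206953, 'cx': 322.97747925746296, 'cy': 243.81522121890768, 'T': array([[-8.21471874e-01,  3.30339943e-01, -4.64821991e-01,
         1.21728618e+01],
       [-5.70243753e-01, -4.79374750e-01,  6.67099626e-01,
         1.10795055e+03],
       [-2.45427333e-03,  8.13065416e-01,  5.82167163e-01,
         6.89048452e+02],
       [ 0.00000000e+00,  0.00000000e+00,  0.00000000e+00,
         1.00000000e+00]])}
top {'fx': 463.8261511256796, 'fy': 463.8261511256796, 'cx': 320.2149401983985, 'cy': 235.6239313535748, 'T': array([[ 1.46118130e-03,  9.95819009e-01, -9.13365537e-02,
         4.22983114e+02],
       [-9.99979521e-01,  8.85950418e-04, -6.33815359e-03,
         3.48413197e+02],
       [-6.23073417e-03,  9.13439444e-02,  9.95799911e-01,
         9.72630451e+02],
       [ 0.00000000e+00,  0.00000000e+00,  0.00000000e+00,
         1.00000000e+00]])}
[241.4913113  521.33940666 213.18571379] [-1.79907606e+02 -1.81658975e-03  1.55144210e+02] 0.1 91.0680450523136
```

View pics/top0.png

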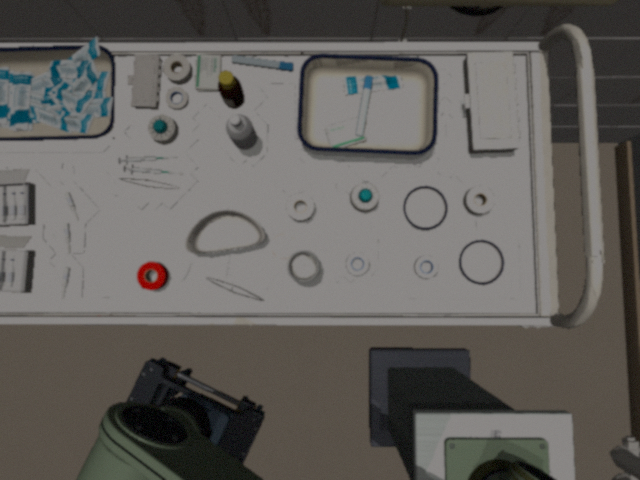

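View pics/scene0.png

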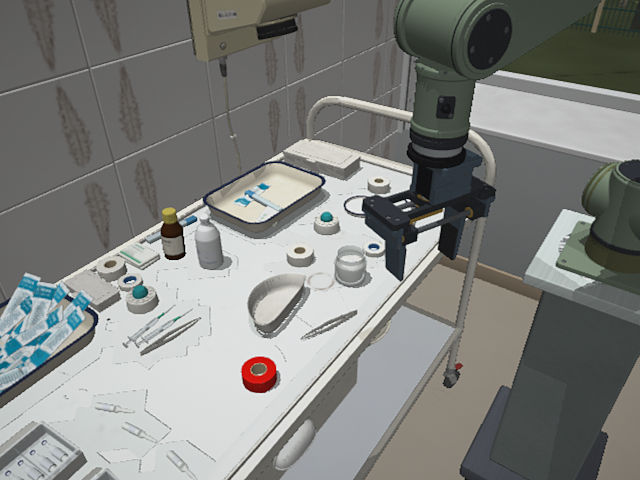

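The top view shows wide-roll candidates at (301,207) and (479,200), and narrow ones at (358,264) and (426,266). The dishes are at (425,207) and (481,262), the timer at (364,196) and the jar at (305,266). The look-alikes are the red roll at (152,276) and the far-left-corner rolls at (177,68) and (177,98), so the four in the open middle fit the description. I'll confirm this in one crop.

```bash
cat > h.py <<'E'
from workcell import *
import cv2,numpy as np
def ray(n,u,v,z):
    m=camera_model(n);T=m["T"]
    d=T[:3,:3]@np.array([(u-m["cx"])/m["fx"],-(v-m["cy"])/m["fy"],-1]);o=T[:3,3]
    return (o+d*(z-o[2])/d[2])[:2]
def pix(n,p):
    m=camera_model(n);T=m["T"];c=T[:3,:3].T@(np.array(p)-T[:3,3])
    return np.array([m["cx"]+m["fx"]*c[0]/-c[2],m["cy"]-m["fy"]*c[1]/-c[2]])
E
python3 - <<'E'
from h import *
im=np.mean([grab_frame("top") for _ in range(6)],0)
np.save("top.npy",im)
c=np.clip(im[170:300,265:515]*1.3,0,255).astype(np.uint8)
cv2.imwrite("pics/c1.png",cv2.resize(c,None,fx=3.2,fy=3.2,interpolation=cv2.INTER_CUBIC))
for n,u,v,z in [("w1",301,207,25),("w2",479,200,25),("n1",358,264,13),("n2",426,266,13),("d1",425,207,10),("d2",481,262,10),("timer",364,196,42),("jar",305,266,60)]:
    p=ray("top",u,v,z);print(n,p.round(),pix("scene",[*p,z]).round())
E
```

```text
w1 [569. 394.] [301. 250.]
w2 [584.  27.] [379. 181.]
n1 [452. 276.] [374. 246.]
n2 [448. 136.] [405. 219.]
d1 [572. 135.] [361. 205.]
d2 [457.  22.] [422. 199.]
timer [589. 266.] [326. 215.]
jar [447. 384.] [351. 254.]
```

View pics/c1.png

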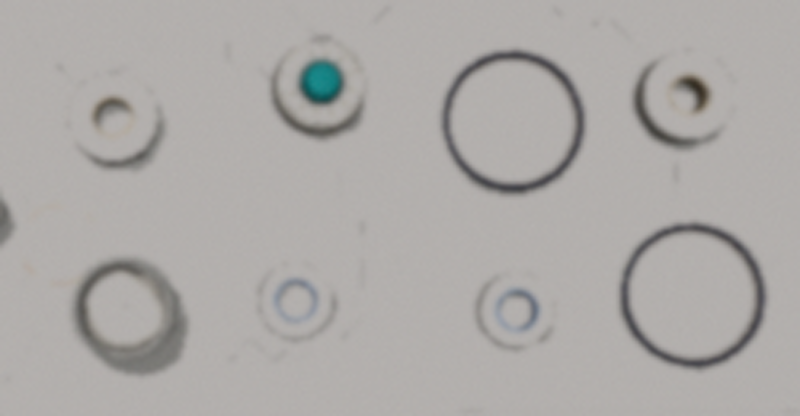

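The crop confirms beige-core wide rolls at crop (113,117) and (688,95), blue-core narrow rolls at (296,300) and (517,310), and dishes at (513,121) and (692,295). Next I'll fit the centres precisely.

```bash
cat >> h.py <<'E'
from scipy.ndimage import map_coordinates
from scipy.optimize import minimize
def circ(n,x,y,z,r):
    t=np.linspace(0,2*np.pi,120,endpoint=False)
    return np.array([pix(n,[x+r*np.cos(a),y+r*np.sin(a),z]) for a in t])
def fit(im,n,p0,z,r,mode="dark",span=6):
    g={"dark":im.mean(2),"blue":im[...,2]-im[...,0],"beige":im[...,0]-im[...,2]}[mode]
    g=cv2.GaussianBlur(g,(0,0),.7)
    f=lambda p:map_coordinates(g,circ(n,p[0],p[1],z,r).T[::-1],order=1).mean()
    ps=[(f(p0+np.array([a,b])),a,b) for a in np.arange(-span,span+1) for b in np.arange(-span,span+1)]
    b=min(ps);q=minimize(f,p0+np.array(b[1:]),method="Nelder-Mead",options=dict(xatol=.05,fatol=1e-4))
    return q.x,q.fun,np.median([p[0] for p in ps])
E
python3 - <<'E'
from h import *
im=np.load("top.npy")
for n,u,v,z,r,m in [("w1",301,207,25,11,"beige"),("w2",479,200,25,11,"beige"),("n1",358,264,13,10.5,"blue"),("n2",426,266,13,10.5,"blue"),("d1",425,207,10,44.5,"dark"),("d2",481,262,10,44.5,"dark")]:
    for rr in (r-1,r,r+1):
        x,f,b=fit(im,"top",ray("top",u,v,z),z,rr,m);print(n,rr,x.round(1),round(f,2),round(b,2))
c=[]
for u,v in [(301,207),(479,200),(358,264),(426,266)]:
    a=im[v-24:v+24,u-24:u+24];a=np.clip((a-a.mean())*2.2+150,0,255).astype(np.uint8);c.append(cv2.resize(a,(380,290)if 0 else(290,290),interpolation=cv2.INTER_CUBIC))
cv2.imwrite("pics/c2.png",np.vstack([np.hstack(c[:2]),np.hstack(c[2:])]))
E
```

```text
Traceback (most recent call last):
  File "h.py", line 19, in fit
    ps=[(f(p0+np.array([a,b])),a,b) for a in np.arange(-span,span+1) for b in np.arange(-span,span+1)]
         ~^^^^^^^^^^^^^^^^^^^^
  File "h.py", line 18, in <lambda>
    f=lambda p:map_coordinates(g,circ(n,p[0],p[1],z,r).T[::-1],order=1).mean()
                                 ~~~~^^^^^^^^^^^^^^^^^
  File "h.py", line 14, in circ
    return np.array([pix(n,[x+r*np.cos(a),y+r*np.sin(a),z]) for a in t])
                     ~~~^^^^^^^^^^^^^^^^^^^^^^^^^^^^^^^^^^^
  File "h.py", line 8, in pix
    m=camera_model(n);T=m["T"];c=T[:3,:3].T@(np.array(p)-T[:3,3])
ValueError: time passes only in moves, steps and waits
```

```bash
sed -i '1,2s/^import cv2.*/import cv2,numpy as np\nfrom functools import lru_cache\ncamera_model=lru_cache(camera_model)/' h.py; sed -i 's/^from workcell import \*$/from workcell import */' h.py
cat > run1.py <<'E'
from h import *
im=np.load("top.npy")
for n,u,v,z,r,m in [("w1",301,207,25,11,"beige"),("w2",479,200,25,11,"beige"),("n1",358,264,13,10.5,"blue"),("n2",426,266,13,10.5,"blue"),("d1",425,207,10,44.5,"dark"),("d2",481,262,10,44.5,"dark")]:
    for rr in (r-1,r,r+1):
        x,f,b=fit(im,"top",ray("top",u,v,z),z,rr,m);print(n,rr,x.round(1),round(f,2),round(b,2))
c=[]
for u,v in [(301,207),(479,200),(358,264),(426,266)]:
    a=im[v-24:v+24,u-24:u+24];a=np.clip((a-a.mean())*2.2+150,0,255).astype(np.uint8);c.append(cv2.resize(a,(290,290),interpolation=cv2.INTER_CUBIC))
cv2.imwrite("pics/c2.png",np.vstack([np.hstack(c[:2]),np.hstack(c[2:])]))
E
python3 run1.py
```

```text
w1 10 [571.9 397.3] -9.42 -7.57
w1 11 [571.1 396.8] -10.51 -7.43
w1 12 [570.8 396.7] -10.99 -7.36
w2 10 [585.5  25.1] -11.94 -9.48
w2 11 [585.5  25.8] -12.65 -9.29
w2 12 [585.3  26. ] -12.61 -9.04
n1 9.5 [456.9 278.6] -2.44 -1.43
n1 10.5 [454.2 278.4] -4.12 -1.29
n1 11.5 [453.4 278.4] -5.91 -1.0
n2 9.5 [447.5 133.2] -4.01 -2.51
n2 10.5 [447.5 135.6] -5.84 -2.35
n2 11.5 [447.2 135.8] -7.81 -1.99
d1 43.5 [570.6 135.8] 77.47 103.17
d1 44.5 [570.4 135.7] 78.48 103.64
d1 45.5 [570.6 135.9] 85.22 104.0
d2 43.5 [457.1  21.9] 76.93 103.21
d2 44.5 [457.3  21.9] 78.48 103.86
d2 45.5 [457.1  22. ] 85.5 104.16
```

View pics/c2.png

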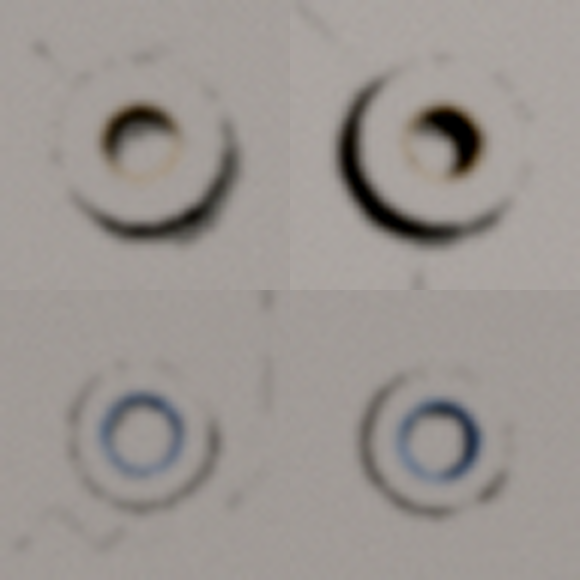

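The crop shows hole centres matching the fits: w1 (571,396.7), w2 (585.4,25.7), n1 (453.4,278.4), n2 (447.2,135.8), d1 (570.5,135.8) and d2 (457.2,21.9). I'll turn the tool to yaw 90, so tool x = +Y, tool y = +X and tool z = down, then move over w1.

Careful with the scale: shifts go in shares of 250 mm and turns go in shares of 45 degrees. That gives: 8 degrees is 0.1778.

```bash
python3 -m pendant '[{"r": [0, 0, 0.1778]}, {"r": [0, 0, 0.1778]}, {"r": [0, 0, 0.1778]}, {"r": [0, 0, 0.1778]}, {"r": [0, 0, 0.1778]}, {"r": [0, 0, 0.1778]}, {"r": [0, 0, 0.1778]}, {"r": [0, 0, 0.1778]}]' 91
python3 -m pendant '[{"trans": [-0.04, 0.14, 0], "r": [0, 0, 0.0222]}, {"trans": [-0.06, 0.16, 0]}, {"trans": [-0.06, 0.18, 0.04]}, {"trans": [-0.08, 0.18, 0.06]}, {"trans": [-0.08, 0.18, 0.06]}, {"trans": [-0.06, 0.16, 0.08]}, {"trans": [-0.06, 0.16, 0.08]}, {"trans": [-0.06, 0.16, 0.08]}]'
python3 -m pendant '[{}]'
```

```text
time_s: 1.2
ee_pos: [241.7, 521.7, 214.0]
ee_rot: [180.0, -0.0, 90.8]
force: [-0.1, -0.7, -0.9]
gripper_width: 90.9
gripper_force: 0.0
time_s: 2.0
ee_pos: [571.2, 398.5, 114.1]
ee_rot: [180.0, -0.0, 90.1]
force: [0.0, 0.5, 0.1]
gripper_width: 90.7
gripper_force: 0.0
time_s: 2.1
ee_pos: [572.9, 395.6, 110.6]
ee_rot: [-179.9, 0.2, 89.9]
force: [-0.9, 0.5, -0.4]
gripper_width: 91.4
gripper_force: 0.0
```

In the tool's units: 35 mm is 0.14, 25 mm is 0.1.

```bash
python3 -m pendant '[{"trans": [0, 0, 0.14]}, {"trans": [0, 0, 0.14]}, {"trans": [0, 0, 0.1]}, {"trans": [0, 0, 0.04]}, {}]'
python3 -m pendant '[{}, {}, {}, {}, {}, {}]' 50 15
python3 -m pendant '[{}, {}, {}, {}]'
```

```text
time_s: 2.6
ee_pos: [568.5, 399.2, 8.7]
ee_rot: [-179.9, 0.1, 90.2]
force: [-0.7, -0.0, -0.1]
gripper_width: 90.9
gripper_force: 0.0
time_s: 3.2
ee_pos: [570.0, 399.6, 10.6]
ee_rot: [179.9, -0.0, 90.1]
force: [-0.5, -1.3, 3.1]
gripper_width: 56.2
gripper_force: 15.0
time_s: 3.6
ee_pos: [570.0, 399.6, 10.6]
ee_rot: [179.9, -0.0, 90.1]
force: [-0.4, -0.3, 5.7]
gripper_width: 56.3
gripper_force: 15.0
```

In the tool's units: -40 mm is -0.16, -35 mm is -0.14.

```bash
python3 -m pendant '[{"trans": [0, 0, -0.06]}, {"trans": [0, 0, -0.12]}, {"trans": [0, 0, -0.12]}, {"trans": [-0.04, 0, -0.1]}, {"trans": [-0.1, 0, 0]}, {"trans": [-0.14, 0, 0]}, {"trans": [-0.16, 0, 0]}, {"trans": [-0.16, 0, 0]}]'
python3 -m pendant '[{"trans": [-0.16, 0, 0]}, {"trans": [-0.14, 0, 0]}, {"trans": [-0.1, -0.004, 0]}, {"trans": [-0.044, 0, 0]}, {"trans": [0, 0, 0.08]}, {"trans": [0, 0, 0.06]}, {}]'
python3 - <<'E'
from h import *
for n in("scene","top"):
    cv2.imwrite(f"pics/{n}1.png",grab_frame(n))
print(state()["ee_pos"],state()["gripper_width"],state()["time_s"])
im=cv2.imread("pics/scene1.png");cv2.imwrite("pics/c3.png",cv2.resize(im[100:320,230:500],None,fx=2.6,fy=2.6))
E
```

```text
time_s: 4.4
ee_pos: [569.5, 248.1, 110.1]
ee_rot: [-180.0, 0.0, 90.2]
force: [0.5, 0.3, -0.1]
gripper_width: 56.4
gripper_force: 15.0
time_s: 5.1
ee_pos: [567.7, 138.6, 73.1]
ee_rot: [-179.8, 0.0, 90.2]
force: [0.5, -0.5, -1.1]
gripper_width: 56.2
gripper_force: 15.0
[569.43690671 139.01522242  75.05591484] 56.35790960264041 5.2
```

View pics/c3.png

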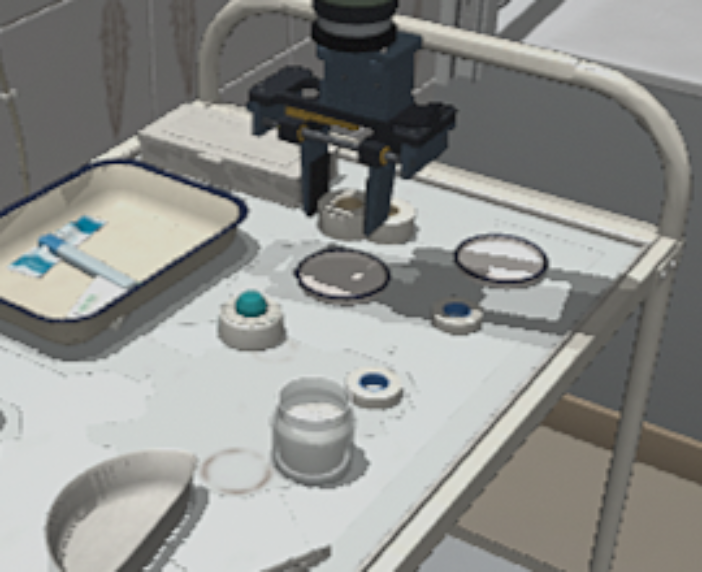

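The roll is in hand, above dish 1 at crop (342,275). I'll lower it, release and look.

```bash
python3 -m pendant '[{"trans": [0, 0, 0.08]}, {"trans": [0, 0, 0.08]}, {"trans": [0, 0, 0.06]}, {"trans": [0, 0, 0.022]}, {}]'
python3 -m pendant '[{}, {}, {}, {}]' 85
python3 -m pendant '[{"trans": [0, 0, -0.08]}, {"trans": [0, 0, -0.12]}, {"trans": [0, 0, -0.12]}, {"trans": [0, -0.12, -0.08]}, {"trans": [0, -0.18, 0]}, {"trans": [0, -0.18, 0]}, {"trans": [0, -0.16, 0]}, {}]'
cat > meas.py <<'E'
from h import *
import sys
k=sys.argv[1];L=dict(w1=(571,396.7,25),w2=(585.4,25.7,25),n1=(453.4,278.4,13),n2=(447.2,135.8,13),d1=(570.5,135.8,10),d2=(457.2,21.9,10))
im=np.mean([grab_frame("top") for _ in range(4)],0);np.save(k+".npy",im)
for a in sys.argv[2:]:
    o,at,z,r,m=a.split(",");x,f,b=fit(im,"top",np.array(L[at][:2]),float(z),float(r),m);print(o,at,x.round(1),round(f,1),round(b,1))
    u,v=pix("top",[*x,float(z)]).round().astype(int);c=im[v-28:v+28,u-28:u+28]
    cv2.imwrite(f"pics/{k}_{at}.png",cv2.resize(np.clip((c-c.mean())*2.2+150,0,255).astype(np.uint8),(500,500),interpolation=cv2.INTER_CUBIC))
s=state();print(s["ee_pos"].round(1) if hasattr(s["ee_pos"],"round") else s["ee_pos"],s["time_s"])
E
python3 meas.py a wide,d1,29,12,beige wide,d1,29,11,beige rim,d1,10,44.5,dark wide,w2,25,12,beige
```

```text
time_s: 5.7
ee_pos: [569.8, 138.9, 15.1]
ee_rot: [179.9, -0.0, 90.2]
force: [0.1, -0.1, -0.6]
gripper_width: 56.3
gripper_force: 15.0
time_s: 6.1
ee_pos: [569.5, 138.4, 14.7]
ee_rot: [180.0, -0.0, 90.1]
force: [-0.1, -0.6, 0.6]
gripper_width: 84.0
gripper_force: 0.0
time_s: 6.9
ee_pos: [403.2, 137.0, 113.9]
ee_rot: [-179.7, 0.1, 90.2]
force: [0.1, -0.3, -0.4]
gripper_width: 85.1
gripper_force: 0.0
wide d1 [569.9 136.6] -13.1 -9.3
wide d1 [570.2 136.3] -13.1 -9.6
rim d1 [570.4 135.7] 83.7 109.4
wide w2 [585.3  26.1] -13.1 -9.5
[410.9 138.3 114.8] 7.1
```

View pics/a_d1.png

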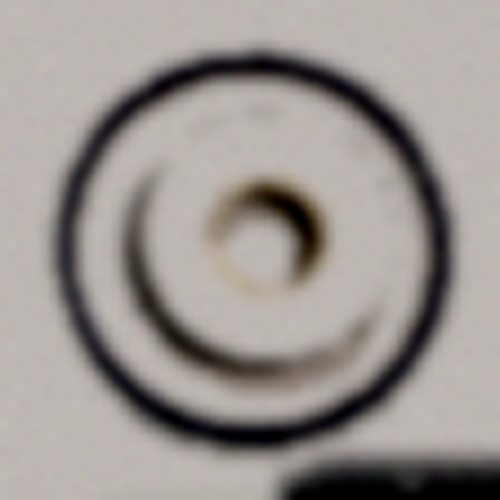

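Wide roll 1 sits within 1 mm of the dish 1 centre. Next is w2 to d2.

In the tool's units: 35 mm is 0.14, 30 mm is 0.12.

```bash
python3 -m pendant '[{"trans": [-0.04, 0.06, 0]}, {"trans": [-0.08, 0.12, 0]}, {"trans": [-0.104, 0.14, 0]}, {"trans": [-0.104, 0.14, 0]}, {"trans": [-0.08, 0.14, 0]}, {"trans": [-0.04, 0.102, 0]}, {}]' 91
python3 -m pendant '[{"trans": [0, 0, 0.12]}, {"trans": [0, 0, 0.14]}, {"trans": [0, 0, 0.1]}, {"trans": [0, 0, 0.058]}, {}]'
python3 -m pendant '[{}, {}, {}, {}, {}, {}, {}]' 50 15
```

```text
time_s: 7.8
ee_pos: [589.9, 24.3, 113.6]
ee_rot: [179.8, 0.0, 90.0]
force: [-0.5, 0.2, -0.0]
gripper_width: 90.9
gripper_force: 0.0
time_s: 8.3
ee_pos: [583.3, 26.5, 7.2]
ee_rot: [-179.7, -0.0, 90.1]
force: [0.5, 0.0, 0.1]
gripper_width: 91.3
gripper_force: 0.0
time_s: 9.0
ee_pos: [585.4, 26.4, 10.5]
ee_rot: [179.9, -0.0, 90.1]
force: [-1.1, -1.3, 4.5]
gripper_width: 56.1
gripper_force: 15.0
```

In the tool's units: -33 mm is -0.132, -25 mm is -0.1.

```bash
python3 -m pendant '[{"trans": [0, 0, -0.06]}, {"trans": [0, 0, -0.1]}, {"trans": [0, -0.04, -0.08]}, {"trans": [-0.004, -0.1, 0]}, {"trans": [-0.004, -0.132, 0]}, {"trans": [-0.0064, -0.132, 0]}, {"trans": [0, -0.076, 0]}, {"trans": [0, -0.0328, 0]}]'
python3 -m pendant '[{}, {"trans": [0, 0, 0.06]}, {"trans": [0, 0, 0.08]}, {"trans": [0, 0, 0.06]}, {"trans": [0, 0, 0.022]}, {}]'
python3 -m pendant '[{}, {}, {}, {}]' 85
python3 -m pendant '[{"trans": [0, 0, -0.08]}, {"trans": [0, 0, -0.12]}, {"trans": [0, 0, -0.08]}, {"trans": [0.12, 0, 0]}, {"trans": [0.18, 0, 0]}, {"trans": [0.16, 0, 0]}, {"trans": [0.12, 0, 0]}, {}]'
python3 meas.py b wide,d2,29,12,beige rim,d2,10,44.5,dark wide,d1,29,12,beige narrow,n1,13,11.5,blue
```

```text
time_s: 9.8
ee_pos: [454.4, 22.4, 69.5]
ee_rot: [-179.9, -0.0, 90.1]
force: [0.8, 0.3, -0.5]
gripper_width: 56.7
gripper_force: 15.0
time_s: 10.4
ee_pos: [458.2, 22.5, 14.0]
ee_rot: [180.0, -0.0, 90.1]
force: [0.3, 0.6, -1.1]
gripper_width: 56.6
gripper_force: 15.0
time_s: 10.8
ee_pos: [457.1, 22.5, 14.5]
ee_rot: [180.0, -0.0, 90.1]
force: [0.5, -0.7, -1.1]
gripper_width: 84.1
gripper_force: 0.0
time_s: 11.6
ee_pos: [456.8, 170.5, 84.6]
ee_rot: [179.9, -0.1, 90.4]
force: [-0.4, -0.7, -1.2]
gripper_width: 85.1
gripper_force: 0.0
wide d2 [490.4  28.7] -7.4 -6.7
rim d2 [459.8  23.9] 79.9 83.4
wide d1 [590.1 133.3] -7.4 -3.0
narrow n1 [453.4 278.4] -6.2 -1.2
[456.2 166.7  84.2] 11.8
```

View pics/b_d2.png

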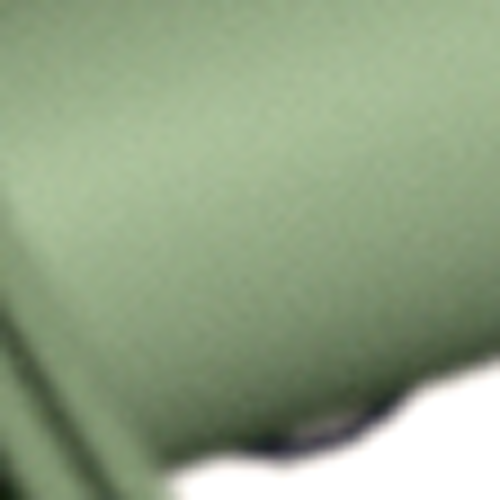

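The arm hides dish 2 in this view. I'll move over n1 and look from there.

In the tool's units: 35 mm is 0.14, 30 mm is 0.12.

```bash
python3 -m pendant '[{"trans": [0.08, -0.004, 0]}, {"trans": [0.14, -0.004, 0]}, {"trans": [0.12, -0.004, 0]}, {"trans": [0.08, -0.002, 0]}, {"trans": [0.024, 0, 0]}, {}]' 75
python3 meas.py c wide,d2,29,12,beige wide,d2,29,11,beige rim,d2,10,44.5,dark wide,d1,29,12,beige
```

```text
time_s: 12.4
ee_pos: [452.8, 277.8, 84.2]
ee_rot: [-180.0, 0.0, 90.1]
force: [-0.3, -0.3, 0.0]
gripper_width: 75.0
gripper_force: 0.0
wide d2 [458.6  22.3] -12.8 -9.1
wide d2 [458.8  22.1] -12.9 -9.4
rim d2 [456.8  22.4] 78.0 95.6
wide d1 [570.  136.6] -13.1 -9.4
[452.7 277.1  84.3] 12.6
```

View pics/c_d2.png

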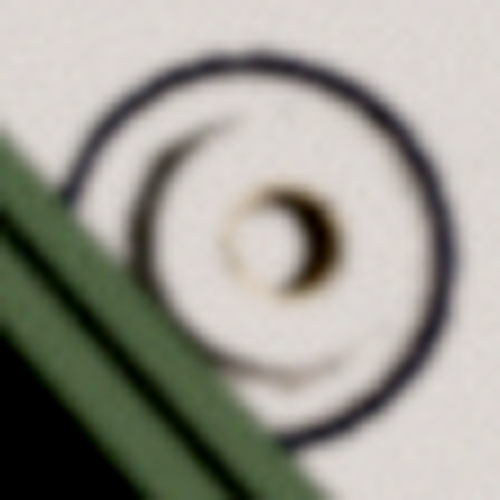

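Wide roll 2 is within 2 mm of the dish 2 centre. Now I'll pick up n1 and put it on the dish 1 stack, a displacement of (+116.7, −141.9).

In the tool's units: 30 mm is 0.12, 25 mm is 0.1.

```bash
python3 -m pendant '[{"trans": [0, 0, 0.1]}, {"trans": [0, 0, 0.12]}, {"trans": [0, 0, 0.068]}, {"trans": [0, 0, 0.034]}, {}]'
python3 -m pendant '[{}, {}, {}, {}, {}, {}, {}]' 40 12
python3 -m pendant '[{"trans": [0, 0, -0.048]}, {"trans": [0, 0, -0.1]}, {"trans": [0, 0, -0.12]}, {"trans": [0, 0, -0.08]}, {"trans": [0, 0, -0.02]}, {}]'
```

```text
time_s: 13.1
ee_pos: [452.2, 277.5, 3.0]
ee_rot: [-179.9, 0.1, 90.1]
force: [-0.5, -0.3, -0.1]
gripper_width: 75.0
gripper_force: 0.0
time_s: 13.8
ee_pos: [453.1, 278.7, 4.5]
ee_rot: [179.9, -0.0, 90.2]
force: [-1.5, -1.0, 5.8]
gripper_width: 47.3
gripper_force: 12.0
time_s: 14.4
ee_pos: [452.9, 278.6, 96.5]
ee_rot: [179.9, -0.0, 90.1]
force: [0.5, 0.5, -0.4]
gripper_width: 47.0
gripper_force: 12.0
```

In the tool's units: -32 mm is -0.128, -30 mm is -0.12.

```bash
python3 -m pendant '[{"trans": [-0.06, 0.048, 0]}, {"trans": [-0.12, 0.096, 0]}, {"trans": [-0.128, 0.108, 0]}, {"trans": [-0.12, 0.1, 0]}, {"trans": [-0.08, 0.072, 0]}, {"trans": [-0.044, 0.032, 0]}, {"trans": [-0.0168, 0.0092, 0]}, {}]'
python3 -m pendant '[{"trans": [0, 0, 0.06]}, {"trans": [0, 0, 0.088]}, {"trans": [0, 0, 0.068]}, {"trans": [0, 0, 0.034]}, {}, {}]'
```

```text
time_s: 15.2
ee_pos: [568.5, 136.6, 95.0]
ee_rot: [-179.9, -0.0, 90.1]
force: [-0.2, 0.9, 0.1]
gripper_width: 46.9
gripper_force: 12.0
time_s: 15.8
ee_pos: [569.1, 137.4, 33.6]
ee_rot: [180.0, -0.0, 90.2]
force: [0.6, 0.5, 0.0]
gripper_width: 47.2
gripper_force: 12.0
```

In the tool's units: 0.3 mm is 0.0012.

```bash
python3 -m pendant '[{"trans": [0, 0, 0.0012]}, {}, {}, {}, {}]' 72
python3 -m pendant '[{"trans": [0, 0, -0.06]}, {"trans": [0, 0, -0.1]}, {"trans": [0, -0.06, -0.08]}, {"trans": [0, -0.12, 0]}, {"trans": [0, -0.14, 0]}, {"trans": [0, -0.12, 0]}, {"trans": [0, -0.052, 0]}, {}]'
python3 meas.py d narrow,d1,42,11.5,blue narrow,d1,42,10.5,blue rim,d1,10,44.5,dark
```

```text
time_s: 16.3
ee_pos: [569.4, 136.5, 33.1]
ee_rot: [180.0, -0.0, 90.1]
force: [1.1, 0.1, 0.2]
gripper_width: 72.0
gripper_force: 0.0
time_s: 17.1
ee_pos: [445.3, 136.2, 93.3]
ee_rot: [-180.0, -0.0, 90.2]
force: [0.4, 1.0, -0.3]
gripper_width: 71.9
gripper_force: 0.0
narrow d1 [569.7 137.6] -8.7 -2.2
narrow d1 [570.6 137.9] -7.2 -2.1
rim d1 [569.8 135.3] 72.0 91.1
[448.3 136.5  93.2] 17.3
```

View pics/d_d1.png

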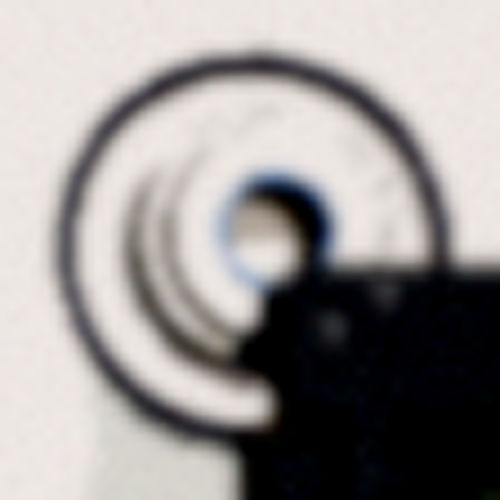

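Narrow roll 1 lies on the wide roll with the holes aligned to about 1 mm. Next is n2 to dish 2.

In the tool's units: 30 mm is 0.12, 25 mm is 0.1.

```bash
python3 -m pendant '[{"trans": [0, 0, 0.1]}, {"trans": [0, 0, 0.12]}, {"trans": [0, 0, 0.1]}, {"trans": [0, 0, 0.0368]}, {}]'
python3 -m pendant '[{}, {}, {}, {}, {}, {}, {}]' 40 12
python3 -m pendant '[{"trans": [0, 0, -0.048]}, {"trans": [0, 0, -0.1]}, {"trans": [0, 0, -0.12]}, {"trans": [0, 0, -0.08]}, {"trans": [0, 0, -0.02]}, {}]'
python3 -m pendant '[{"trans": [-0.048, 0, 0]}, {"trans": [-0.1, 0.012, 0]}, {"trans": [-0.12, 0.02, 0]}, {"trans": [-0.108, 0.0128, 0]}, {"trans": [-0.06, 0, 0]}, {"trans": [-0.0184, 0, 0]}, {}]'
python3 -m pendant '[{"trans": [0, 0, 0.06]}, {"trans": [0, 0, 0.088]}, {"trans": [0, 0, 0.068]}, {"trans": [0, 0, 0.0348]}, {}, {}]'
```

```text
time_s: 17.8
ee_pos: [446.4, 136.1, 2.7]
ee_rot: [-179.9, 0.0, 90.1]
force: [-0.2, 0.7, 0.4]
gripper_width: 72.2
gripper_force: 0.0
time_s: 18.5
ee_pos: [447.1, 136.4, 4.6]
ee_rot: [179.9, -0.0, 90.1]
force: [-0.8, -0.3, 6.0]
gripper_width: 46.7
gripper_force: 12.0
time_s: 19.1
ee_pos: [446.4, 136.3, 96.1]
ee_rot: [179.9, -0.0, 90.1]
force: [-1.1, -0.2, -1.1]
gripper_width: 47.0
gripper_force: 12.0
time_s: 19.8
ee_pos: [457.0, 21.9, 94.8]
ee_rot: [-179.9, -0.0, 90.1]
force: [-0.7, -0.4, -0.8]
gripper_width: 46.7
gripper_force: 12.0
time_s: 20.4
ee_pos: [457.9, 23.1, 33.0]
ee_rot: [-180.0, -0.0, 90.2]
force: [0.1, 0.4, 0.1]
gripper_width: 46.5
gripper_force: 12.0
```

Release, rise, and swing well clear to the left for the final look.

In the tool's units: 0.3 mm is 0.0012.

```bash
python3 -m pendant '[{"trans": [0, 0, 0.0012]}, {}, {}, {}, {}]' 72
python3 -m pendant '[{"trans": [0, 0, -0.06]}, {"trans": [0, 0, -0.12]}, {"trans": [0, 0, -0.16]}, {"trans": [0.08, -0.08, -0.16]}, {"trans": [0.14, -0.08, -0.08]}, {"trans": [0.16, -0.08, 0]}, {"trans": [0.16, -0.08, 0]}, {"trans": [0.16, -0.08, 0]}]'
python3 -m pendant '[{"trans": [0.16, 0, 0]}, {"trans": [0.18, 0, 0]}, {"trans": [0.18, 0, 0]}, {"trans": [0.18, 0, 0]}, {"trans": [0.16, 0, 0]}, {"trans": [0.12, 0, 0]}, {}, {}]'
python3 meas.py e narrow,d1,42,11.5,blue narrow,d2,42,11.5,blue rim,d1,10,44.5,dark rim,d2,10,44.5,dark
python3 - <<'E'
from h import *
im=np.load("e.npy");c=np.clip((im[170:300,265:515]-150)*1.8+150,0,255).astype(np.uint8)
s=grab_frame("scene")[150:320,270:470]
cv2.imwrite("pics/f.png",np.vstack([cv2.resize(c,(600,312)),np.pad(cv2.resize(s,(330,280)),((0,0),(0,270),(0,0)))]))
E
```

```text
time_s: 20.9
ee_pos: [457.9, 22.7, 32.9]
ee_rot: [180.0, -0.0, 90.1]
force: [0.2, -0.6, -0.2]
gripper_width: 71.8
gripper_force: 0.0
time_s: 21.7
ee_pos: [356.5, 198.6, 178.3]
ee_rot: [179.9, -0.0, 90.1]
force: [0.8, -0.1, -0.3]
gripper_width: 71.7
gripper_force: 0.0
time_s: 22.5
ee_pos: [356.4, 442.2, 177.3]
ee_rot: [-180.0, 0.1, 90.2]
force: [-0.8, -0.6, -0.5]
gripper_width: 72.0
gripper_force: 0.0
narrow d1 [569.8 137.6] -9.2 -1.6
narrow d2 [458.7  23.5] -11.0 -2.6
rim d1 [570.4 135.7] 81.5 106.9
rim d2 [457.3  21.9] 81.5 107.1
[356.9 441.2 178. ] 22.7
```

View pics/f.png

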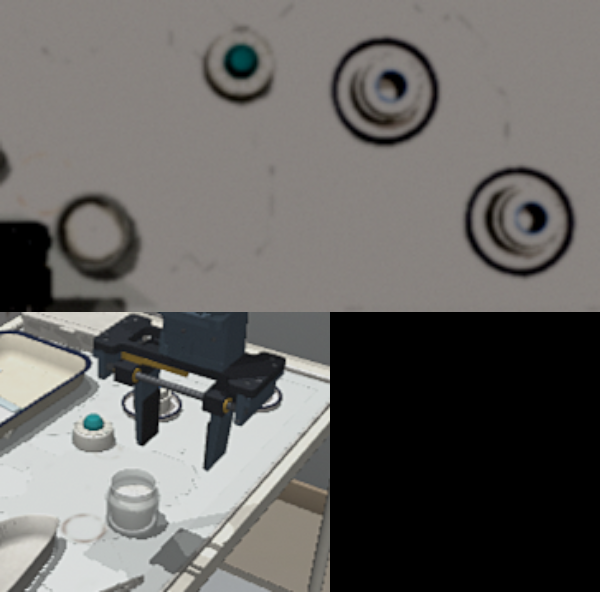

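Both dishes (crop (385,91) and (519,221)) hold a wide roll with a narrow one on top, aligned to about 1 mm. The timer and jar are where they were, and the arm is clear, so I'm handing in.

```bash
python3 -c "from workcell import job_done; print(job_done())"
```

```text
the job is handed in; nothing more can be done
None
```

The job is handed in after about 23 s: each dish has a wide roll flat within about 2 mm of its centre, with a narrow roll on top and the holes aligned to about 1 mm; the timer and jar weren't touched.

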